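Turn round the row of watch-parts pots

ROBOT

A 7-joint arm with a two-finger parallel gripper is mounted at the origin on the work surface. World frame = base frame: x ahead of the robot, y to its left, z up, the work surface at z = 0. Lengths are in mm, angles in rad, forces in N, time in s.
With the tool pointing down it reaches from about 400 to 925 mm from the base axis. Payload 4.1 kg.
Tool frame: the origin (TCP) lies at the very end of the fingers, on their centre line; the grasp point (between the pads) lies 19 mm behind it; z points along the fingers, y is the line along which they close (so a half turn about z gives the same grasp; the last joint's range is limited). The gripper opens to 85 mm and grips with 20 to 120 N. Pads are 22 mm wide; open, the fingers measure 114 mm over their backs; the gripper's body (76 mm by 85 mm) begins 54 mm behind the grasp point. The pads swing forward as they close: fully open they stand 13 mm farther back than shut.
Start: joints at [-1.272, 0.398, 0.045, 1.537, -0.019, 1.207, -0.051], TCP at [251.787, 599.289, 231.347] pointing down, gripper open.
Joint ranges: [-2.82, 2.82], [-0.49, 2.23], [-1.37, 1.46], [0, 2.46], [-1.36, 4.5], [0.23, 2], [-2.94, 2.94]. Speed limits (rad/s): [2.57, 2.57, 3.14, 3.14, 3.14, 3.14, 3.14].

INTERFACE

Orientations are given as [roll, pitch, yaw] about the fixed x, y, z axes, in that order (R = Rz(yaw) Ry(pitch) Rx(roll)).
In Python, from rig import robot gives the robot as it stands. The module is installed in compiled form; this text tells all that it offers.
- The arm moves only by the tool move_arm, never from a script. Its argument "moves" is a list of rows, each a list of 4 numbers: the shift along the world's x, y, z in cm, then the turn about the world's z in rad. A call has 1 to 5 rows; each row is the pose to reach, as a shift and turn from the pose commanded when the call began; what a row does not reach only later rows make up. A row lasts 1/10 s, in which the tool goes at most 50 mm and 8.59 degrees, less where a joint would pass 70% of its speed; a pose out of reach is approached as far as the arm can. A call with a gripper value outside its range is refused whole. "hand" is the gripper's target within -1 to 1 (shut at 1, half-way at 0, fully open at -1), set as the call begins (left out, the last holds). The fingers move at their own pace and stop on an object; the grip force is fixed at half the most. Time passes only in rows, so rows that repeat a pose let the fingers close. It gives the time, the measured TCP pose, the force, the opening and the grip force at its end, in the units of the state.
- robot.sense(): the state, without advancing time (a new reading comes with each control period).
- robot.camera(name): name is "scene" or "top"; returns (picture, depth): 420x560x3 uint8, red, green, blue; 420x560 float32, mm along the optical axis (not along the pixel's ray), 0 where there is no reading.
- robot.camera_params(name): a dict with "vertical_fov" (degrees; the focal length in pixels is half the picture's height over the tangent of half this angle, whatever the lens; pixels are square), "cx", "cy" (the principal point, pixels), "k1" (the pictures are not rectified: a ray, as slopes to the right and down, at radius r is drawn at 1 + k1 r^2 times it, then the intrinsics apply), "origin" and "rotation" of the camera in the world. Camera axes: x right, y up, looking along -z (the intrinsics and any distortion apply to the point x, -y, -z); pixel columns grow to the right and rows downward; lengths in mm; the calibration is good to about 2 mm. A picture is of the moment at which its call begins. camera_params takes no time and is no camera call.
- robot.job_done(): hands the job in; it is judged then, once.
The state is a dict: "time": time; "joints": joint angles; "joint_vel": joint speeds; "effort": joint torques, N m; "tool_pos": TCP position; "ee_rot": TCP orientation; "ft_force": force on the tool from outside, world axes, zero at the start; "torque": the same for the moment, N m; "gripper_width": finger opening in mm; "finger_force": force on a finger pad.
Only numpy, scipy, OpenCV 4.12 (cv2) and the standard library are available. Lean on these libraries where they do the work, as an engineer would, in place of code of your own. Each camera call takes 0.05 s, during which the arm holds its last target. There are 200 camera calls.

TASK

Move the four parts pots from the wooden rack to the metal rack in reverse order: the pot at the left end of the wooden rack goes into the right-end seat of the metal rack, the next one beside it, and so on, with left and right as the robot sees them. Keep the pots upright all the way, and leave each one standing flat in its own seat.

Things in the scene. Friction and masses are not known exactly. Their poses are not given: they have to be found in the camera images.
- pot_red: Loose aluminium parts pot with a red screw lid and a white band: an upright plain cylinder 40 mm in diameter and 46 mm high (the red lid, with a 16 mm silver spot, is its top 14 mm), 50 to 100 g. It starts standing on the red tile. Origin: centre of its underside; z: up its axis.
- pot_yellow: Loose aluminium parts pot with a yellow screw lid and a white band: an upright plain cylinder 40 mm in diameter and 46 mm high (the yellow lid, with a 16 mm silver spot, is its top 14 mm), 50 to 100 g. It starts standing on the yellow tile. Origin: centre of its underside; z: up its axis.
- pot_green: Loose aluminium parts pot with a green screw lid and a white band: an upright plain cylinder 40 mm in diameter and 46 mm high (the green lid, with a 16 mm silver spot, is its top 14 mm), 50 to 100 g. It starts standing on the green tile. Origin: centre of its underside; z: up its axis.
- pot_blue: Loose aluminium parts pot with a blue screw lid and a white band: an upright plain cylinder 40 mm in diameter and 46 mm high (the blue lid, with a 16 mm silver spot, is its top 14 mm), 50 to 100 g. It starts standing on the blue tile. Origin: centre of its underside; z: up its axis.
- tile_red: Fixed red tile, 58 x 58 x 3 mm, lining one seat of the wooden rack; it stays there and marks the seat where the red pot started. Origin: centre of its underside, 10 mm above the bench; its top is 13 mm above the bench. Axes as the wooden rack's.
- tile_yellow: Fixed yellow tile, 58 x 58 x 3 mm, lining one seat of the wooden rack; it stays there and marks the seat where the yellow pot started. Origin: centre of its underside, 10 mm above the bench; its top is 13 mm above the bench. Axes as the wooden rack's.
- tile_green: Fixed green tile, 58 x 58 x 3 mm, lining one seat of the wooden rack; it stays there and marks the seat where the green pot started. Origin: centre of its underside, 10 mm above the bench; its top is 13 mm above the bench. Axes as the wooden rack's.
- tile_blue: Fixed blue tile, 58 x 58 x 3 mm, lining one seat of the wooden rack; it stays there and marks the seat where the blue pot started. Origin: centre of its underside, 10 mm above the bench; its top is 13 mm above the bench. Axes as the wooden rack's.
- wood_rack: Fixed wooden rack, 70 x 265 mm, four seats, one pot in each at the start, in any order. Seats in a row along its y, centred at y = +97.5, +32.5, -32.5, -97.5 mm, x = 0: shallow 60 x 60 mm cells, walls 5 mm thick, tops 20 mm above the bench; pots stand on the tiles, 13 mm above the bench. Origin: underside centre, on the bench. y points to the robot's left, x away from the robot, +-20 deg.
- metal_rack: Fixed grey metal rack, 70 x 265 mm, four seats, empty at the start, left or right of the wooden rack. Seats in a row along its y, centred at y = +97.5, +32.5, -32.5, -97.5 mm, x = 0: shallow 60 x 60 mm cells, walls 5 mm thick, tops 14 mm above the bench; seat floors 6 mm above the bench. Origin: underside centre, on the bench. y points to the robot's left, x away from the robot, +-20 deg.

How it is judged (in metres and radians):
At the end, for the whole second after the job is handed in: Each pot stands released, at rest and upright (under 0.1 rad) on its metal-rack seat, within 13 mm of its centre along each rack axis and 4 mm in height, and the order along the metal rack is the reverse of that of the same-coloured tiles along the wooden rack (((y of tile_red in the frame of wood_rack between 0.0775 and 0.1175 m and y of pot_red in the frame of metal_rack between -0.1105 and -0.0845 m) or (y of tile_red in the frame of wood_rack between 0.0125 and 0.0525 m and y of pot_red in the frame of metal_rack between -0.0455 and -0.0195 m) or (y of tile_red in the frame of wood_rack between -0.0525 and -0.0125 m and y of pot_red in the frame of metal_rack between 0.0195 and 0.0455 m) or (y of tile_red in the frame of wood_rack between -0.1175 and -0.0775 m and y of pot_red in the frame of metal_rack between 0.0845 and 0.1105 m)) and x of pot_red in the frame of metal_rack between -0.013 and 0.013 m and z of pot_red in the frame of metal_rack between 0.002 and 0.01 m and angle between each of pot_red, pot_yellow, pot_green, pot_blue's own z axis and vertical below 0.1 rad and linear speed of each of pot_red, pot_yellow, pot_green, pot_blue below 0.02 m/s and angular speed of each of pot_red, pot_yellow, pot_green, pot_blue below 0.2 rad/s and contact force between each of pot_red, pot_yellow, pot_green, pot_blue and the fingers below 0.05 N and ((y of tile_yellow in the frame of wood_rack between 0.0775 and 0.1175 m and y of pot_yellow in the frame of metal_rack between -0.1105 and -0.0845 m) or (y of tile_yellow in the frame of wood_rack between 0.0125 and 0.0525 m and y of pot_yellow in the frame of metal_rack between -0.0455 and -0.0195 m) or (y of tile_yellow in the frame of wood_rack between -0.0525 and -0.0125 m and y of pot_yellow in the frame of metal_rack between 0.0195 and 0.0455 m) or (y of tile_yellow in the frame of wood_rack between -0.1175 and -0.0775 m and y of pot_yellow in the frame of metal_rack between 0.0845 and 0.1105 m)) and x of pot_yellow in the frame of metal_rack between -0.013 and 0.013 m and z of pot_yellow in the frame of metal_rack between 0.002 and 0.01 m and ((y of tile_green in the frame of wood_rack between 0.0775 and 0.1175 m and y of pot_green in the frame of metal_rack between -0.1105 and -0.0845 m) or (y of tile_green in the frame of wood_rack between 0.0125 and 0.0525 m and y of pot_green in the frame of metal_rack between -0.0455 and -0.0195 m) or (y of tile_green in the frame of wood_rack between -0.0525 and -0.0125 m and y of pot_green in the frame of metal_rack between 0.0195 and 0.0455 m) or (y of tile_green in the frame of wood_rack between -0.1175 and -0.0775 m and y of pot_green in the frame of metal_rack between 0.0845 and 0.1105 m)) and x of pot_green in the frame of metal_rack between -0.013 and 0.013 m and z of pot_green in the frame of metal_rack between 0.002 and 0.01 m and ((y of tile_blue in the frame of wood_rack between 0.0775 and 0.1175 m and y of pot_blue in the frame of metal_rack between -0.1105 and -0.0845 m) or (y of tile_blue in the frame of wood_rack between 0.0125 and 0.0525 m and y of pot_blue in the frame of metal_rack between -0.0455 and -0.0195 m) or (y of tile_blue in the frame of wood_rack between -0.0525 and -0.0125 m and y of pot_blue in the frame of metal_rack between 0.0195 and 0.0455 m) or (y of tile_blue in the frame of wood_rack between -0.1175 and -0.0775 m and y of pot_blue in the frame of metal_rack between 0.0845 and 0.1105 m)) and x of pot_blue in the frame of metal_rack between -0.013 and 0.013 m and z of pot_blue in the frame of metal_rack between 0.002 and 0.01 m); the robot touches nothing.
It fails at once if the red pot is tipped by more than 0.6 rad (angle between pot_red's own z axis and vertical above 0.6 rad).
It fails at once if the yellow pot is tipped by more than 0.6 rad (angle between pot_yellow's own z axis and vertical above 0.6 rad).
It fails at once if the green pot is tipped by more than 0.6 rad (angle between pot_green's own z axis and vertical above 0.6 rad).
It fails at once if the blue pot is tipped by more than 0.6 rad (angle between pot_blue's own z axis and vertical above 0.6 rad).
It also fails if it takes over 90 s, if anything falls off the work surface, if the arm or the gripper's body presses on something with over 40 N, if the wrist force passes 120 N, or if a joint passes its speed limit or range.

## Working session

There is one attempt and no reset: what is moved stays moved. The work goes in short steps, Python scripts to look and compute and a tool call to move; the robot and the scene stay as the last step left them, time stands still between calls to the robot, and variables do not carry over. Pictures are saved under pics/ and viewed, at most 14 in all, crops included, and the job is handed in when it is done.

Besides the shell and the picture viewer there is one more tool, called after "Emit:" by a JSON object that holds its "name" and its "arguments", one argument or row to a line. move_arm: Moves the arm, as the interface text tells. Its arguments: {"type":"object","properties":{"moves":{"type":"array"},"hand":{"type":"number"}},"required":["moves"]}

```bash
mkdir -p pics
cat > h.py <<'E'
import numpy as np, cv2
from rig import robot
def cast(name,uv,z):
    p=robot.camera_params(name);f=210/np.tan(np.radians(p["vertical_fov"])/2)
    d=(np.atleast_2d(uv)-[p["cx"],p["cy"]])/f
    s=d.copy()
    for _ in range(20): s=d/(1+p["k1"]*(s**2).sum(1,keepdims=True))
    r=np.c_[s[:,0],-s[:,1],-np.ones(len(s))]@np.array(p["rotation"]).T
    o=np.array(p["origin"]);return o+r*((z-o[2])/r[:,2])[:,None]
E
python3 - <<'E'
from h import *
for n in("top","scene"):
    im,d=robot.camera(n);cv2.imwrite(f"pics/{n}0.png",im[:,:,::-1]);np.savez(f"{n}0.npz",im=im,d=d);print(n,robot.camera_params(n))
print(robot.sense())
E
```

```text
top {'vertical_fov': 46.77417556780175, 'cx': 286.1891475991206, 'cy': 200.52397807982638, 'k1': -0.03896249072429495, 'origin': array([325.95796614,   0.88949903, 882.37299818]), 'rotation': array([ 0.24031225, -0.00640313, -1.5208907 ])}
scene {'vertical_fov': 55.385787532635895, 'cx': 278.1388606818956, 'cy': 204.98861780326354, 'k1': -0.046913959241417225, 'origin': array([929.54942869, 241.36951751, 644.55389675]), 'rotation': array([0.66630897, 0.00930254, 2.06523404])}
{'time': 0.1, 'joints': array([-1.27201913,  0.39913219,  0.04499567,  1.53776035, -0.01870783,
        1.20686657, -0.05073223]), 'joint_vel': array([-0.00083517, -0.00205747, -0.00141956, -0.00193781, -0.00151394,
        0.00254235,  0.00060715]), 'effort': array([ 3.80748650e-03, -4.76263547e+01,  1.37051728e+00, -2.54950082e+01,
        1.21612649e-02,  5.07026605e-03,  2.45363179e-05]), 'tool_pos': array([251.52450693, 598.75265579, 230.35453036]), 'ee_rot': array([-3.13984995e+00,  9.88736748e-05,  2.74392991e+00]), 'ft_force': array([ 0.81848113,  0.15900373, -0.50718302]), 'torque': array([-0.01566785, -0.01720616,  0.00245464]), 'finger_force': 0.0, 'gripper_width': 85.71795935823567}
```

View pics/top0.png

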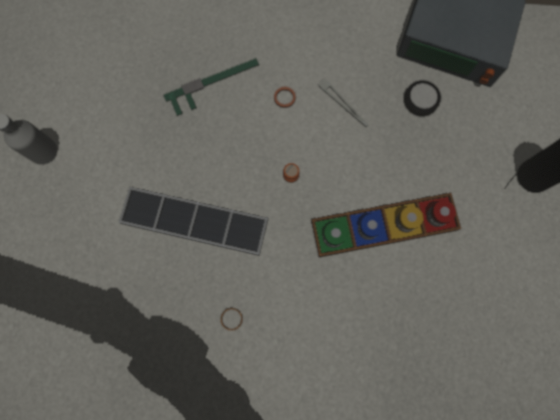

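View pics/scene0.png

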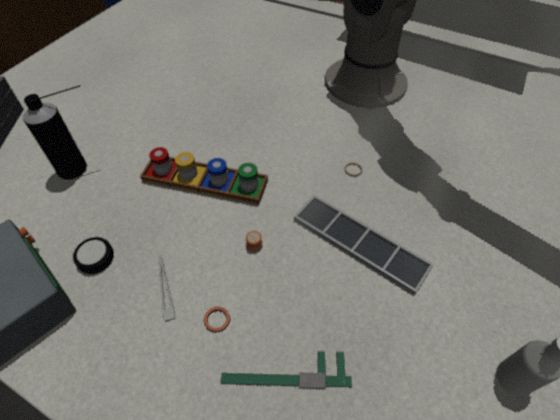

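```bash
sed -i 's/np.array(p\["rotation"\]).T/Rot.from_euler("xyz",p["rotation"]).as_matrix().T/; s/^import numpy.*/&\nfrom scipy.spatial.transform import Rotation as Rot/' h.py
cat > meas.py <<'E'
from h import *
C=dict(red=(0,1),yellow=(1,),green=(),blue=())
def meas(n,im):
    hsv=cv2.cvtColor(im,cv2.COLOR_RGB2HSV);H,S,V=cv2.split(hsv)
    out={}
    # metal rack: dark unsaturated cells, 4 similar quads
    m=((V<70)).astype(np.uint8)
    c,_=cv2.findContours(m,cv2.RETR_EXTERNAL,cv2.CHAIN_APPROX_NONE)
    cells=[]
    for k in c:
        a=cv2.contourArea(k)
        if 250<a<1800:
            w=cast(n,k[:,0].astype(float),10.)[:,:2].astype(np.float32)
            r=cv2.minAreaRect(w)
            if 45<min(r[1]) and max(r[1])<72: cells.append((r[0],r[1],r[2]))
    out["cells"]=cells
    # lids: silver spots = light unsaturated holes inside coloured area
    for col,lo,hi in(("red",170,8),("yellow",15,32),("green",45,85),("blue",100,130)):
        h=((H>=lo)|(H<=hi)) if lo>hi else ((H>=lo)&(H<=hi))
        m=(h&(S>110)&(V>50)).astype(np.uint8)
        num,l,s,ct=cv2.connectedComponentsWithStats(m)
        cand=[]
        c,hi_=cv2.findContours(m,cv2.RETR_CCOMP,cv2.CHAIN_APPROX_NONE)
        for i,k in enumerate(c):
            if hi_[0][i][3]>=0 and cv2.contourArea(k)>12:
                w=cast(n,k[:,0].astype(float),59.)[:,:2].astype(np.float32);(x,y),rr=cv2.minEnclosingCircle(w)
                px=k[:,0].mean(0)
                cand.append(np.round([*px,x,y,rr,cv2.contourArea(k)],1).tolist())
        out[col]=cand
    return out
if __name__=="__main__":
    for n in("top","scene"):
        o=meas(n,np.load(n+"0.npz")["im"])
        print(n)
        for k in o: print(k,*o[k],sep="\n  ")
E
python3 meas.py
```

```text
top
cells
  ((477.5648193359375, 79.35951232910156), (59.372013092041016, 60.04169464111328), 80.30950927734375)
  ((488.983154296875, 143.47080993652344), (60.09510040283203, 60.12793731689453), 79.97207641601562)
  ((500.2450256347656, 207.94818115234375), (60.28409194946289, 60.23420333862305), 80.09040069580078)
  ((511.6197509765625, 272.0234375), (60.33845520019531, 60.13299560546875), 80.05802917480469)
red
  [444.5, 210.9, 523.5, -271.5, 10.6, 95.0]
  [433.3, 215.9, 517.2, -256.4, 23.5, 217.0]
yellow
  [401.5, 223.9, 500.9, -201.0, 19.7, 135.5]
  [411.4, 216.7, 510.2, -213.5, 10.2, 93.5]
green
  [335.5, 232.5, 475.6, -81.7, 12.0, 133.0]
blue
  [371.8, 224.3, 492.7, -144.6, 10.8, 101.5]
  [363.2, 230.7, 485.6, -134.2, 22.0, 138.5]
scene
cells
  ((508.7641296386719, 272.1165466308594), (58.364967346191406, 57.67867660522461), 79.58164978027344)
  ((497.2476501464844, 208.0048065185547), (58.346473693847656, 57.33285903930664), 79.9561538696289)
  ((485.71881103515625, 143.3294677734375), (57.730918884277344, 57.312374114990234), 79.74624633789062)
  ((474.9443054199219, 80.04444885253906), (55.836910247802734, 56.56376266479492), 81.32906341552734)
  ((503.57977294921875, -216.34542846679688), (60.93309783935547, 63.974544525146484), 15.748844146728516)
  ((517.92138671875, -282.9747314453125), (68.88360595703125, 55.343746185302734), 14.365470886230469)
red
  [158.0, 152.9, 521.4, -269.9, 11.3, 49.0]
yellow
  [184.1, 158.1, 510.0, -212.2, 10.9, 47.0]
green
  [334.6, 382.6, 767.3, 236.5, 5.0, 20.5]
  [247.2, 169.1, 474.8, -80.5, 12.0, 67.5]
blue
  [216.3, 164.1, 492.6, -143.9, 11.7, 55.5]
```

Emit:
{"name": "move_arm", "arguments": {
  "moves": [
    [1.5,-4.5,0,-0.07],
    [3,-9,0,-0.14],
    [4.5,-13.5,0,-0.21],
    [6,-18,0,-0.28],
    [7.5,-22.5,0,-0.35]
  ],
  "hand": -1
}}

```text
time: 0.6
tool_pos: [327.0, 372.1, 231.0]
ee_rot: [-3.141, 0.0, 2.391]
ft_force: [1.0, 0.4, 0.8]
gripper_width: 85.5
finger_force: 0.0
```

Emit:
{"name": "move_arm", "arguments": {
  "moves": [
    [1.5,-4.5,0,-0.07],
    [3,-9,0,-0.14],
    [4.5,-13.5,0,-0.21],
    [6,-18,0,-0.28],
    [7.5,-22.5,0,-0.35]
  ]
}}

```text
time: 1.1
tool_pos: [401.8, 147.3, 231.2]
ee_rot: [3.141, -0.0, 2.041]
ft_force: [1.3, 0.1, -0.2]
gripper_width: 85.2
finger_force: 0.0
```

Emit:
{"name": "move_arm", "arguments": {
  "moves": [
    [1.5,-4.6,-1,-0.05],
    [3,-9.2,-2,-0.1],
    [4.5,-13.8,-3,-0.15],
    [6,-18.4,-4,-0.2],
    [7.3,-23,-5,-0.23]
  ]
}}

```text
time: 1.6
tool_pos: [475.0, -82.4, 181.0]
ee_rot: [3.141, -0.0, 1.813]
ft_force: [0.6, 0.9, 0.1]
gripper_width: 85.5
finger_force: 0.0
```

Emit:
{"name": "move_arm", "arguments": {
  "moves": [
    [0,0,-3,0],
    [0,0,-6,0],
    [0,0,-9,0],
    [0,0,-9,0]
  ]
}}

```text
time: 2.0
tool_pos: [471.1, -80.4, 88.0]
ee_rot: [-3.133, -0.002, 1.813]
ft_force: [-1.0, 0.1, -0.2]
gripper_width: 85.7
finger_force: 0.0
```

Run:
```python
from h import *
im,d=robot.camera("top");cv2.imwrite("pics/t1.png",cv2.convertScaleAbs(im[120:330,90:490,::-1],alpha=1.6));
s=robot.sense();print(s["tool_pos"],s["ee_rot"])
```

```text
[472.9803908  -80.73725142  90.02370452] [-3.13702104e+00 -5.98432985e-04  1.81341195e+00]
```

View pics/t1.png

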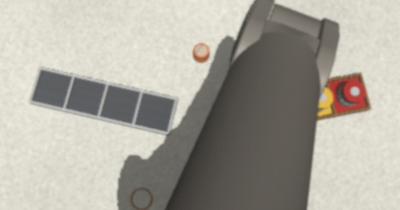

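Emit:
{"name": "move_arm", "arguments": {
  "moves": [
    [0,0,-2,0],
    [0,0,-4,0],
    [0,0,-5.5,0],
    [0,0,-6.5,0],
    [0,0,-6.5,0]
  ]
}}

```text
time: 2.55
tool_pos: [475.0, -80.5, 26.6]
ee_rot: [3.141, -0.0, 1.814]
ft_force: [-0.7, -0.3, 0.0]
gripper_width: 85.6
finger_force: 0.0
```

Emit:
{"name": "move_arm", "arguments": {
  "moves": [
    [0,0,0,0],
    [0,0,0,0],
    [0,0,0,0],
    [0,0,0,0],
    [0,0,0,0]
  ],
  "hand": 1
}}

```text
time: 3.05
tool_pos: [475.6, -80.7, 27.3]
ee_rot: [3.14, -0.0, 1.814]
ft_force: [-0.9, 0.6, 5.1]
gripper_width: 38.4
finger_force: 59.8
```

Emit:
{"name": "move_arm", "arguments": {
  "moves": [
    [0,0,1.5,0],
    [0,0,3.5,0],
    [0,0,6,0],
    [0,0,8,0]
  ]
}}

```text
time: 3.45
tool_pos: [474.9, -80.9, 107.6]
ee_rot: [3.141, 0.0, 1.814]
ft_force: [1.1, -0.4, -0.9]
gripper_width: 38.5
finger_force: 60.3
```

Emit:
{"name": "move_arm", "arguments": {
  "moves": [
    [0,2.5,0,-0.08],
    [0,6,0,-0.16],
    [0.1,10,0,-0.25],
    [0.15,13.5,0,-0.34],
    [0.15,16,0,-0.42]
  ]
}}

```text
time: 3.95
tool_pos: [476.1, 82.2, 106.6]
ee_rot: [3.141, -0.001, 1.393]
ft_force: [0.8, 0.9, -0.0]
gripper_width: 38.5
finger_force: 60.3
```

Emit:
{"name": "move_arm", "arguments": {
  "moves": [
    [0,0,0,0],
    [0,0,0,0]
  ]
}}

```text
time: 4.15
tool_pos: [476.1, 79.5, 106.4]
ee_rot: [3.141, 0.0, 1.396]
ft_force: [0.1, -0.4, -1.6]
gripper_width: 38.7
finger_force: 60.3
```

Run:
```python
from h import *
im,d=robot.camera("scene");cv2.imwrite("pics/s1.png",cv2.convertScaleAbs(im[60:360,90:490,::-1],alpha=1.6))
s=robot.sense();print(s["tool_pos"],s["ee_rot"],s["ft_force"])
```

```text
[476.12044671  78.53244263 106.42756685] [3.14144836e+00 5.03508785e-04 1.39400494e+00] [-0.15783529 -0.71307392 -0.290569  ]
```

View pics/s1.png

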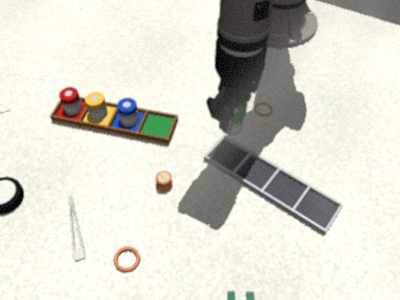

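Emit:
{"name": "move_arm", "arguments": {
  "moves": [
    [0,0.1,-3,0],
    [0,0.1,-6,0],
    [0,0.1,-7.8,0],
    [0,0.1,-8.3,0],
    [0,0.1,-8.6,0]
  ]
}}

```text
time: 4.7
tool_pos: [476.3, 78.9, 20.3]
ee_rot: [-3.141, 0.001, 1.392]
ft_force: [-2.2, -1.4, 15.1]
gripper_width: 38.7
finger_force: 61.9
```

Emit:
{"name": "move_arm", "arguments": {
  "moves": [
    [0,0,0,0],
    [0,0,0,0]
  ]
}}

```text
time: 4.9
tool_pos: [477.3, 80.1, 21.3]
ee_rot: [3.14, -0.001, 1.393]
ft_force: [-0.1, 0.7, -1.1]
gripper_width: 38.7
finger_force: 60.5
```

Emit:
{"name": "move_arm", "arguments": {
  "moves": [
    [0,0,0,0],
    [0,0,0,0],
    [0,0,0,0],
    [0,0,0,0]
  ],
  "hand": -1
}}

```text
time: 5.3
tool_pos: [476.4, 80.4, 20.5]
ee_rot: [3.141, -0.0, 1.394]
ft_force: [0.2, -0.1, 0.3]
gripper_width: 85.5
finger_force: 0.0
```

Emit:
{"name": "move_arm", "arguments": {
  "moves": [
    [0,0,2,0],
    [0,0,5,0],
    [0,0,8,0],
    [0,0,8,0]
  ]
}}

```text
time: 5.7
tool_pos: [479.3, 80.8, 103.7]
ee_rot: [3.135, -0.004, 1.394]
ft_force: [-0.6, 0.4, 0.4]
gripper_width: 85.4
finger_force: 0.0
```

Run:
```python
from h import *
s=robot.sense();print(s["tool_pos"],s["ee_rot"],s["gripper_width"])
```

```text
[479.27576514  80.79361237 103.65163519] [ 3.13506238 -0.00405826  1.39383032] 85.42541391809978
```

Emit:
{"name": "move_arm", "arguments": {
  "moves": [
    [0.3,-4.5,0,0.08],
    [0.6,-9,0,0.16],
    [1,-13.5,0,0.25],
    [1.3,-18,0,0.34],
    [1.6,-22.4,0,0.42]
  ]
}}

```text
time: 6.2
tool_pos: [491.7, -145.2, 99.6]
ee_rot: [-3.141, -0.001, 1.818]
ft_force: [0.7, 0.2, 0.2]
gripper_width: 85.4
finger_force: 0.0
```

Emit:
{"name": "move_arm", "arguments": {
  "moves": [
    [0,0,0,0],
    [0,0,0,0],
    [0,0,0,0]
  ]
}}

```text
time: 6.5
tool_pos: [491.9, -142.3, 99.6]
ee_rot: [-3.141, -0.001, 1.815]
ft_force: [0.8, 0.1, -0.2]
gripper_width: 85.2
finger_force: 0.0
```

Run:
```python
from h import *
im,d=robot.camera("top");cv2.imwrite("pics/t2.png",cv2.convertScaleAbs(im[120:330,90:490,::-1],alpha=1.6));
from meas import meas
o=meas("top",im);print(o["green"],o["cells"])
```

```text
[[242.2, 227.1, 476.6, 78.7, 12.0, 131.0]] [((477.6059265136719, 79.33009338378906), (55.6898307800293, 57.395423889160156), 80.48664093017578), ((488.9596862792969, 143.7184295654297), (56.03117370605469, 56.46004104614258), 79.97738647460938), ((500.26312255859375, 208.26687622070312), (56.249942779541016, 56.5439567565918), 80.0007553100586), ((511.7377624511719, 272.2791748046875), (56.206573486328125, 56.07728576660156), 79.86640930175781)]
```

View pics/t2.png

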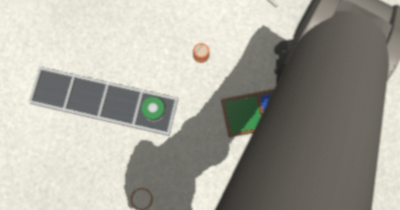

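Emit:
{"name": "move_arm", "arguments": {
  "moves": [
    [0,-0.1,-3,0],
    [0.1,-0.1,-5.5,0],
    [0.1,-0.1,-6.8,0],
    [0.1,-0.1,-7.3,0],
    [0.1,-0.1,-7.3,0]
  ]
}}

```text
time: 7.05
tool_pos: [493.2, -144.0, 27.1]
ee_rot: [-3.141, -0.0, 1.815]
ft_force: [0.4, -0.0, -0.8]
gripper_width: 85.3
finger_force: 0.0
```

Emit:
{"name": "move_arm", "arguments": {
  "moves": [
    [0,0,0,0],
    [0,0,0,0],
    [0,0,0,0],
    [0,0,0,0],
    [0,0,0,0]
  ],
  "hand": 1
}}

```text
time: 7.55
tool_pos: [494.0, -144.9, 28.3]
ee_rot: [3.14, 0.0, 1.814]
ft_force: [-1.8, 0.5, 5.9]
gripper_width: 38.5
finger_force: 59.9
```

Emit:
{"name": "move_arm", "arguments": {
  "moves": [
    [0,0,1.5,0],
    [0,0,3.5,0],
    [0,0,6,0],
    [0,0,8,0],
    [0,0,8,0]
  ]
}}

```text
time: 8.05
tool_pos: [495.5, -145.5, 110.7]
ee_rot: [3.135, 0.002, 1.814]
ft_force: [0.8, -0.7, -1.7]
gripper_width: 38.8
finger_force: 60.3
```

Emit:
{"name": "move_arm", "arguments": {
  "moves": [
    [0,3,0,-0.06],
    [-0.1,7,0,-0.12],
    [-0.2,11.5,0,-0.19],
    [-0.3,16,0,-0.26],
    [-0.4,20.5,0,-0.32]
  ]
}}

```text
time: 8.55
tool_pos: [488.5, 61.9, 107.1]
ee_rot: [-3.141, 0.0, 1.491]
ft_force: [-0.2, 0.5, -0.4]
gripper_width: 38.7
finger_force: 60.3
```

Emit:
{"name": "move_arm", "arguments": {
  "moves": [
    [0,3.8,0,-0.05],
    [-0.1,6.8,0,-0.1],
    [-0.1,8.2,0,-0.1],
    [-0.1,8.2,0,-0.1],
    [-0.1,8.2,0,-0.1]
  ]
}}

```text
time: 9.05
tool_pos: [488.2, 140.4, 107.2]
ee_rot: [-3.142, 0.001, 1.393]
ft_force: [-0.7, -0.5, 0.6]
gripper_width: 38.7
finger_force: 60.3
```

Emit:
{"name": "move_arm", "arguments": {
  "moves": [
    [0,0.1,-3,0],
    [0,0.1,-6,0],
    [0,0.1,-7.8,0],
    [0,0.1,-8.3,0],
    [0,0.1,-8.6,0]
  ]
}}

```text
time: 9.55
tool_pos: [488.5, 141.2, 21.4]
ee_rot: [-3.142, 0.001, 1.391]
ft_force: [-2.4, -2.6, 14.3]
gripper_width: 38.5
finger_force: 61.7
```

Emit:
{"name": "move_arm", "arguments": {
  "moves": [
    [0,0,0,0],
    [0,0,0,0]
  ]
}}

```text
time: 9.75
tool_pos: [489.3, 143.0, 22.3]
ee_rot: [3.14, -0.001, 1.393]
ft_force: [0.1, 0.7, -0.5]
gripper_width: 38.6
finger_force: 60.4
```

Emit:
{"name": "move_arm", "arguments": {
  "moves": [
    [0,0,0,0],
    [0,0,0,0],
    [0,0,0,0],
    [0,0,0,0]
  ],
  "hand": -1
}}

```text
time: 10.15
tool_pos: [488.4, 143.4, 21.5]
ee_rot: [3.141, -0.0, 1.394]
ft_force: [0.2, -0.0, -0.4]
gripper_width: 85.5
finger_force: 0.0
```

Emit:
{"name": "move_arm", "arguments": {
  "moves": [
    [0,0,2,0],
    [0,0,5,0],
    [0,0,8,0],
    [0,0,8,0]
  ]
}}

```text
time: 10.55
tool_pos: [491.3, 144.1, 104.8]
ee_rot: [3.135, -0.005, 1.394]
ft_force: [-0.0, -0.1, -0.6]
gripper_width: 85.3
finger_force: 0.0
```

Emit:
{"name": "move_arm", "arguments": {
  "moves": [
    [0.3,-4,0,0.05],
    [0.6,-8,0,0.1],
    [0.9,-12,0,0.15],
    [1.2,-16,0,0.2],
    [1.5,-20,0,0.25]
  ]
}}

```text
time: 11.05
tool_pos: [502.8, -58.0, 100.8]
ee_rot: [-3.141, -0.0, 1.646]
ft_force: [-0.2, 0.4, 0.4]
gripper_width: 85.5
finger_force: 0.0
```

Emit:
{"name": "move_arm", "arguments": {
  "moves": [
    [0.2,-4,0,0.05],
    [0.4,-8,0,0.1],
    [0.6,-12,0,0.14],
    [0.7,-15.6,0,0.17],
    [0.7,-15.6,0,0.17]
  ]
}}

```text
time: 11.55
tool_pos: [508.8, -219.5, 101.4]
ee_rot: [-3.141, 0.004, 1.805]
ft_force: [0.0, 0.1, -0.3]
gripper_width: 85.5
finger_force: 0.0
```

Emit:
{"name": "move_arm", "arguments": {
  "moves": [
    [0,0,0,0],
    [0,0,0,0]
  ]
}}

```text
time: 11.75
tool_pos: [510.1, -211.2, 100.6]
ee_rot: [-3.141, -0.001, 1.815]
ft_force: [0.5, 0.1, 0.0]
gripper_width: 85.6
finger_force: 0.0
```

Run:
```python
from h import *
from meas import meas
for n in("top","scene"):
    im,d=robot.camera(n);cv2.imwrite(f"pics/{n}3.png",im[:,:,::-1])
    o=meas(n,im);o.pop("cells");print(n,o)
s=robot.sense();print(s["tool_pos"],s["ee_rot"])
```

```text
top {'red': [], 'yellow': [], 'green': [[242.2, 227.1, 476.6, 78.7, 12.0, 132.0]], 'blue': [[206.2, 218.4, 488.6, 142.7, 10.8, 101.5]]}
scene {'red': [], 'yellow': [[184.0, 158.0, 509.9, -212.2, 10.8, 47.0]], 'green': [], 'blue': [[348.4, 218.7, 495.2, 145.2, 10.8, 73.5]]}
[ 510.44525578 -210.8688881   100.9226471 ] [-3.14134769e+00 -1.14255434e-03  1.81637107e+00]
```

Emit:
{"name": "move_arm", "arguments": {
  "moves": [
    [0,-0.1,-3,0],
    [0,-0.1,-5.5,0],
    [0,-0.1,-6.8,0],
    [0,-0.1,-7.4,0],
    [0,-0.1,-7.4,0]
  ]
}}

```text
time: 12.35
tool_pos: [510.2, -213.2, 27.0]
ee_rot: [-3.141, -0.0, 1.815]
ft_force: [-0.5, 0.6, -0.3]
gripper_width: 85.3
finger_force: 0.0
```

Emit:
{"name": "move_arm", "arguments": {
  "moves": [
    [0,0,0,0],
    [0,0,0,0],
    [0,0,0,0],
    [0,0,0,0],
    [0,0,0,0]
  ],
  "hand": 1
}}

```text
time: 12.85
tool_pos: [511.0, -214.1, 28.4]
ee_rot: [3.14, 0.001, 1.814]
ft_force: [0.1, -0.2, 6.6]
gripper_width: 38.6
finger_force: 60.1
```

Emit:
{"name": "move_arm", "arguments": {
  "moves": [
    [0,0,1.5,0],
    [0,0,3.5,0],
    [0,0,6,0],
    [0,0,8,0],
    [0,0,8,0]
  ]
}}

```text
time: 13.35
tool_pos: [512.3, -214.8, 110.6]
ee_rot: [3.136, 0.003, 1.814]
ft_force: [0.2, -0.6, -0.8]
gripper_width: 38.5
finger_force: 60.3
```

Emit:
{"name": "move_arm", "arguments": {
  "moves": [
    [0,3,0,-0.04],
    [-0.2,7,0,-0.08],
    [-0.3,11.5,0,-0.13],
    [-0.4,16,0,-0.18],
    [-0.5,20.5,0,-0.22]
  ]
}}

```text
time: 13.85
tool_pos: [504.3, -7.0, 106.8]
ee_rot: [-3.141, -0.0, 1.592]
ft_force: [0.4, 0.3, -1.7]
gripper_width: 38.6
finger_force: 60.3
```

Emit:
{"name": "move_arm", "arguments": {
  "moves": [
    [-0.2,4.5,0,-0.05],
    [-0.3,9,0,-0.1],
    [-0.5,13.5,0,-0.14],
    [-0.6,17.5,0,-0.18],
    [-0.65,20.5,0,-0.2]
  ]
}}

```text
time: 14.35
tool_pos: [497.4, 199.6, 106.6]
ee_rot: [-3.14, -0.0, 1.396]
ft_force: [-0.1, -0.4, -0.7]
gripper_width: 38.5
finger_force: 60.4
```

Emit:
{"name": "move_arm", "arguments": {
  "moves": [
    [0,1.1,0,0],
    [0,1.1,0,0],
    [0,1.1,0,0],
    [0,1.1,0,0]
  ]
}}

```text
time: 14.75
tool_pos: [498.9, 204.6, 107.3]
ee_rot: [-3.142, 0.001, 1.39]
ft_force: [-0.4, -0.3, -1.4]
gripper_width: 38.4
finger_force: 60.4
```

Emit:
{"name": "move_arm", "arguments": {
  "moves": [
    [0,0.1,-3,0],
    [0,0.1,-6,0],
    [0,0.1,-7.8,0],
    [0,0.1,-8.3,0],
    [0,0.1,-8.6,0]
  ]
}}

```text
time: 15.25
tool_pos: [499.0, 206.8, 21.3]
ee_rot: [-3.141, 0.001, 1.392]
ft_force: [-5.6, -3.9, 18.5]
gripper_width: 38.6
finger_force: 62.1
```

Emit:
{"name": "move_arm", "arguments": {
  "moves": [
    [0,0,0,0],
    [0,0,0,0]
  ]
}}

```text
time: 15.45
tool_pos: [499.8, 208.3, 22.4]
ee_rot: [3.14, -0.001, 1.393]
ft_force: [-0.2, -0.2, -1.2]
gripper_width: 38.8
finger_force: 60.5
```

Emit:
{"name": "move_arm", "arguments": {
  "moves": [
    [0,0,0,0],
    [0,0,0,0],
    [0,0,0,0],
    [0,0,0,0]
  ],
  "hand": -1
}}

```text
time: 15.85
tool_pos: [498.9, 208.5, 21.5]
ee_rot: [3.141, -0.0, 1.394]
ft_force: [0.4, -0.2, 0.3]
gripper_width: 85.5
finger_force: 0.0
```

Emit:
{"name": "move_arm", "arguments": {
  "moves": [
    [0,0,2,0],
    [0,0,5,0],
    [0,0,8,0],
    [0,0,8,0]
  ]
}}

```text
time: 16.25
tool_pos: [501.8, 209.3, 105.1]
ee_rot: [3.135, -0.005, 1.394]
ft_force: [0.8, -0.2, -0.4]
gripper_width: 85.3
finger_force: 0.0
```

Emit:
{"name": "move_arm", "arguments": {
  "moves": [
    [0.2,-4,0,0.04],
    [0.4,-8,0,0.08],
    [0.6,-12,0,0.12],
    [0.8,-16,0,0.16],
    [1,-20,0,0.2]
  ]
}}

```text
time: 16.75
tool_pos: [508.3, 6.9, 100.9]
ee_rot: [-3.141, -0.0, 1.596]
ft_force: [1.2, -0.2, 0.2]
gripper_width: 85.6
finger_force: 0.0
```

Emit:
{"name": "move_arm", "arguments": {
  "moves": [
    [0.2,-4,0,0.04],
    [0.4,-8,0,0.08],
    [0.6,-12,0,0.12],
    [0.8,-16,0,0.16],
    [1,-20,0,0.2]
  ]
}}

```text
time: 17.25
tool_pos: [518.3, -193.0, 100.7]
ee_rot: [-3.141, -0.001, 1.796]
ft_force: [0.9, 0.0, -0.1]
gripper_width: 85.7
finger_force: 0.0
```

Emit:
{"name": "move_arm", "arguments": {
  "moves": [
    [0.2,-4,0,0.02],
    [0.35,-7.9,0,0.02],
    [0.35,-7.9,0,0.02],
    [0.35,-7.9,0,0.02],
    [0.35,-7.9,0,0.02]
  ]
}}

```text
time: 17.75
tool_pos: [522.2, -269.0, 100.6]
ee_rot: [-3.141, -0.002, 1.815]
ft_force: [0.5, 1.8, -1.3]
gripper_width: 85.2
finger_force: 0.0
```

Run:
```python
from h import *
from meas import meas
for n in("top","scene"):
    im,d=robot.camera(n);cv2.imwrite(f"pics/{n}4.png",im[:,:,::-1])
    o=meas(n,im);o.pop("cells");print(n,o)
s=robot.sense();print(s["tool_pos"],s["ee_rot"])
```

```text
top {'red': [[447.1, 210.5, 523.3, -275.1, 13.5, 121.5]], 'yellow': [[169.3, 210.8, 499.2, 207.5, 10.2, 90.5]], 'green': [[242.2, 227.1, 476.6, 78.7, 12.0, 131.0]], 'blue': [[205.8, 218.4, 488.7, 142.7, 10.8, 104.5]]}
scene {'red': [[158.1, 152.5, 521.7, -270.8, 11.0, 45.0]], 'yellow': [[380.7, 237.3, 505.9, 211.2, 10.3, 74.5]], 'green': [], 'blue': [[348.4, 218.7, 495.2, 145.2, 10.8, 73.5]]}
[ 522.59724719 -268.66561085  100.87964107] [-3.14148554e+00 -1.42038328e-03  1.81656539e+00]
```

Emit:
{"name": "move_arm", "arguments": {
  "moves": [
    [0,-0.1,-3,0],
    [0,-0.1,-5.5,0],
    [0,-0.1,-6.8,0],
    [0,-0.1,-7.4,0],
    [0,-0.1,-7.4,0]
  ]
}}

```text
time: 18.35
tool_pos: [522.3, -271.1, 27.0]
ee_rot: [-3.141, -0.001, 1.815]
ft_force: [0.8, 0.2, 0.5]
gripper_width: 85.0
finger_force: 0.0
```

Emit:
{"name": "move_arm", "arguments": {
  "moves": [
    [0,0,0,0],
    [0,0,0,0],
    [0,0,0,0],
    [0,0,0,0],
    [0,0,0,0]
  ],
  "hand": 1
}}

```text
time: 18.85
tool_pos: [523.1, -272.2, 28.4]
ee_rot: [3.14, 0.001, 1.814]
ft_force: [-0.6, 0.5, 6.4]
gripper_width: 38.4
finger_force: 60.2
```

Emit:
{"name": "move_arm", "arguments": {
  "moves": [
    [0,0,1.5,0],
    [0,0,3.5,0],
    [0,0,6,0],
    [0,0,8,0],
    [0,0,8,0]
  ]
}}

```text
time: 19.35
tool_pos: [524.1, -273.0, 110.7]
ee_rot: [3.136, 0.004, 1.814]
ft_force: [0.2, -0.5, -1.0]
gripper_width: 38.2
finger_force: 60.3
```

Emit:
{"name": "move_arm", "arguments": {
  "moves": [
    [0,3,0,-0.03],
    [-0.1,7,0,-0.06],
    [-0.2,11.5,0,-0.09],
    [-0.3,16,0,-0.12],
    [-0.4,20.5,0,-0.15]
  ]
}}

```text
time: 19.85
tool_pos: [517.3, -64.9, 106.7]
ee_rot: [-3.14, -0.0, 1.662]
ft_force: [1.1, 0.5, -0.4]
gripper_width: 38.6
finger_force: 60.3
```

Emit:
{"name": "move_arm", "arguments": {
  "moves": [
    [-0.1,4.5,0,-0.03],
    [-0.2,9,0,-0.06],
    [-0.3,13.5,0,-0.1],
    [-0.4,18,0,-0.14],
    [-0.5,22,0,-0.17]
  ]
}}

```text
time: 20.35
tool_pos: [512.1, 155.8, 106.7]
ee_rot: [-3.14, 0.0, 1.494]
ft_force: [0.6, -0.2, -0.2]
gripper_width: 38.6
finger_force: 60.3
```

Emit:
{"name": "move_arm", "arguments": {
  "moves": [
    [-0.1,4,0,-0.04],
    [-0.2,7.5,0,-0.07],
    [-0.3,10,0,-0.1],
    [-0.3,11.7,0,-0.1],
    [-0.3,11.7,0,-0.1]
  ]
}}

```text
time: 20.85
tool_pos: [509.4, 273.0, 106.6]
ee_rot: [-3.141, -0.0, 1.399]
ft_force: [-0.4, -0.3, -0.6]
gripper_width: 39.0
finger_force: 60.3
```

Emit:
{"name": "move_arm", "arguments": {
  "moves": [
    [0,0,0,0],
    [0,0,0,0],
    [0,0,0,0]
  ]
}}

```text
time: 21.15
tool_pos: [510.7, 268.2, 107.5]
ee_rot: [3.141, 0.0, 1.391]
ft_force: [0.2, -0.6, -0.6]
gripper_width: 38.3
finger_force: 60.3
```

Emit:
{"name": "move_arm", "arguments": {
  "moves": [
    [0,0.1,-3,0],
    [0,0.1,-6,0],
    [0,0.1,-7.8,0],
    [0,0.1,-8.3,0],
    [0,0.1,-8.6,0]
  ]
}}

```text
time: 21.65
tool_pos: [510.4, 270.3, 21.4]
ee_rot: [-3.141, 0.001, 1.393]
ft_force: [-5.9, -2.7, 17.4]
gripper_width: 38.5
finger_force: 61.8
```

Emit:
{"name": "move_arm", "arguments": {
  "moves": [
    [0,0,0,0],
    [0,0,0,0]
  ]
}}

```text
time: 21.85
tool_pos: [511.3, 271.5, 22.5]
ee_rot: [3.14, -0.002, 1.393]
ft_force: [-0.1, -0.2, -0.4]
gripper_width: 38.7
finger_force: 60.4
```

Release, lift, and swing clear of the view for the check.

Emit:
{"name": "move_arm", "arguments": {
  "moves": [
    [0,0,0,0],
    [0,0,0,0],
    [0,0,0,0],
    [0,0,0,0]
  ],
  "hand": -1
}}

```text
time: 22.25
tool_pos: [510.4, 271.4, 21.5]
ee_rot: [3.141, -0.0, 1.394]
ft_force: [-0.5, -0.2, 0.5]
gripper_width: 85.6
finger_force: 0.0
```

Emit:
{"name": "move_arm", "arguments": {
  "moves": [
    [0,0,2,0],
    [0,0,5,0],
    [0,0,9,0],
    [0,0,12,0],
    [0,0,12,0]
  ]
}}

```text
time: 22.75
tool_pos: [513.4, 272.5, 145.9]
ee_rot: [3.135, -0.006, 1.394]
ft_force: [0.1, -0.4, 0.7]
gripper_width: 85.5
finger_force: 0.0
```

Emit:
{"name": "move_arm", "arguments": {
  "moves": [
    [0,-4,0,0],
    [0,-8,0,0],
    [0,-12,0,0],
    [0,-16,0,0],
    [0,-20,0,0]
  ]
}}

```text
time: 23.25
tool_pos: [509.5, 69.8, 140.7]
ee_rot: [-3.141, 0.0, 1.394]
ft_force: [0.9, -0.2, 0.4]
gripper_width: 85.3
finger_force: 0.0
```

Emit:
{"name": "move_arm", "arguments": {
  "moves": [
    [0,-4,0,0],
    [0,-8,0,0],
    [0,-12,0,0],
    [0,-15,0,0],
    [0,-15,0,0]
  ]
}}

```text
time: 23.75
tool_pos: [509.1, -84.2, 141.1]
ee_rot: [3.141, 0.003, 1.385]
ft_force: [-0.2, 0.5, -0.1]
gripper_width: 85.2
finger_force: 0.0
```

Emit:
{"name": "move_arm", "arguments": {
  "moves": [
    [0,0,0,0],
    [0,0,0,0],
    [0,0,0,0],
    [0,0,0,0],
    [0,0,0,0]
  ]
}}

```text
time: 24.25
tool_pos: [510.4, -77.9, 141.3]
ee_rot: [3.142, -0.0, 1.395]
ft_force: [0.8, 0.0, 0.0]
gripper_width: 85.3
finger_force: 0.0
```

Run:
```python
from h import *
from meas import meas
a=np.array([510.4,272.1]);b=np.array([476.4,79.6]);c=(a+b)/2;y=(a-b)/np.linalg.norm(a-b);x=np.array([y[1],-y[0]])
ims=[]
for n in("top","scene"):
    im,d=robot.camera(n);o=meas(n,im)
    ims.append(cv2.convertScaleAbs(im[120:330,100:480,::-1],alpha=1.6))
    for k in("red","yellow","green","blue"):
        for q in o[k]:
            p=cast(n,[q[:2]],52.)[0,:2]-c
            if abs(p@y)<150: print(n,k,np.round([p@x,p@y],1))
cv2.imwrite("pics/end.png",np.vstack(ims))
```

```text
top red [ 1.5 98.2]
top yellow [ 1.2 34.3]
top green [  1.5 -97.6]
top blue [  2.7 -32. ]
scene red [ 1.4 99.6]
scene yellow [ 1.5 35.6]
scene blue [  2.2 -31. ]
```

View pics/end.png

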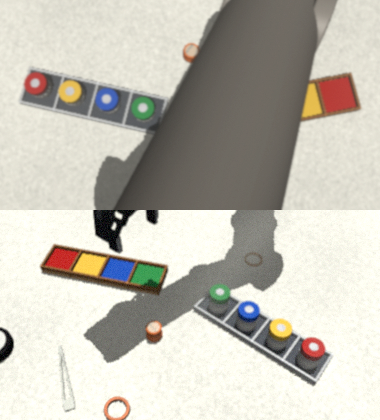

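All four pots stand upright and centred in the metal rack. In the top view (upper half) red is at (36,83), yellow at (70,91), blue at (107,99) and green at (142,107), so the order mirrors the tiles. The gripper is clear of them.

```bash
python3 -c "
from rig import robot
print(robot.job_done())"
```

```text
the job is handed in; nothing more can be done
None
```

The job is handed in: all four pots stand upright in the metal rack in reverse order (left to right red, yellow, blue, green), each within about 3 mm of its seat centre by the cameras; the hand-in call returned no verdict.

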